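Stack the stack-nest totes, turned so they do not nest

TASK

The blue tote with its marker pen stays where it stands. Stack the green tote, with its marker pen still in it, on the blue one, then the empty yellow tote on the green one, each turned half round from the tote below (black clip over the plain end) so that it stands square and level on the rim instead of nesting into it. Set each tote down gently rather than letting it drop, and do not shift or upset the things lying round about.

Things in the scene. Friction and masses are not known exactly. Their poses are not given: they have to be found in the camera images.
- blue_mid (a point): Blue plastic stack-nest tote; all three have one shape: 154 mm long (x), 66 mm wide (y), 50 mm high, open top, about 0.13 kg, no contents counted. This point is its centre, 25 mm above its underside; x points along its length to the end whose rim wears a black clip, z up. It holds a marker pen, lying loose.
- green_mid (a point): Green plastic stack-nest tote; all three have one shape: 154 mm long (x), 66 mm wide (y), 50 mm high, open top, about 0.13 kg, no contents counted. This point is its centre, 25 mm above its underside; x points along its length to the end whose rim wears a black clip, z up. It holds a marker pen, lying loose.
- yellow_mid (a point): Yellow plastic stack-nest tote; all three have one shape: 154 mm long (x), 66 mm wide (y), 50 mm high, open top, about 0.13 kg, no contents counted. This point is its centre, 25 mm above its underside; x points along its length to the end whose rim wears a black clip, z up. It is empty.
- gas_tin: tall red tin, upright, bystander: 66 mm across, 257 mm high; origin at the centre of its underside
- calculator: grey desk calculator lying flat, bystander: 100 mm (x) by 68 mm by 19 mm high; origin under its centre
- brown_tape: roll of brown tape lying flat, bystander: 74 mm across, 25 mm high; origin under its centre
- bench_cutter: black cutter lying flat, bystander: 28 mm by 134 mm (y) by 20 mm high; origin under its centre
- tape_dispenser: black tape dispenser, fixed: about 64 mm (x) by 200 mm (y) by 92 mm high; origin under its centre
- parts_tin: green tin box, fixed: about 122 mm (x) by 171 mm (y) by 61 mm high, with a thin carrying handle; origin under its centre. (Behind all this, farther than 0.73 m ahead of the robot, stands a fixed bag sealer up to 250 mm high.)
- blue_clip (a point): the middle of the black clip on the blue tote: 75 mm from the tote's middle along its +x, 7 mm below the rim
- blue_tote: the blue tote itself; origin at the centre of its underside, axes as for point blue_mid. Round the rim of every tote runs a flat upright skirt 14 mm deep, its outermost part, 66 mm over the long sides: grip across there from above at the middle of the length. Opening 147 by 40 mm, inner floor 3 mm up, walls taper inward below.
- green_clip (a point): the middle of the black clip on the green tote: 75 mm from the tote's middle along its +x, 7 mm below the rim
- green_tote: the green tote itself; origin at the centre of its underside, axes as for point green_mid. Each long side of every tote has two hollow ribs with feet, centred 50 mm toward the clip end and 20 mm to the other side of the middle. Clip over clip, a tote's feet drop into the lower one's ribs: it nests, sinking about 29 mm. Turned half round, the feet stand on the rim: it stacks, 50 mm above the lower one.
- yellow_clip (a point): the middle of the black clip on the yellow tote: 75 mm from the tote's middle along its +x, 7 mm below the rim
- yellow_tote: the yellow tote itself; origin at the centre of its underside, axes as for point yellow_mid. The feet of a tote reach 27 mm either side of its middle line; the rim they stand on when stacked is flat from 20 to 33 mm, with no lip or catch to centre them, so a stacked tote must be set within about 5 mm sideways.
- blue_marker_mid (a point): centre of the marker pen (130 mm long, 18 mm thick, 0.02 kg) lying lengthwise in the blue tote
- green_marker_mid (a point): centre of the marker pen (130 mm long, 18 mm thick, 0.02 kg) lying lengthwise in the green tote

How it is judged:
By the outcome, as a careful person would: the job done as asked, in the order asked, and still so for the second after the job is handed in, with the robot touching nothing.
It also fails if it takes over 64 s, if anything falls off the work surface, if the arm or the gripper's body presses on something with over 40 N, if the wrist force passes 120 N, or if a joint passes its speed limit or range.

ROBOT

A 6-joint arm with a two-finger parallel gripper is mounted at the origin on a cart in front of the work surface, level with it; the furniture and walls round the work are solid. World frame = base frame: x ahead of the robot, y to its left, z up, the work surface at z = 0. Lengths are in m, angles in rad, forces in N, time in s.
With the tool pointing down it reaches from about 0.375 to 0.9 m from the base axis. Payload 3.1 kg.
Tool frame: the origin (TCP) lies on the front face of the gripper's body, between the roots of the fingers; the fingertips stand 73 mm ahead of it and the grasp point (between the pads) lies 54 mm ahead of it (manip.tips_ahead is the distance from the TCP to the fingertips, in m); z points along the fingers, y is the line along which they close (so a half turn about z gives the same grasp; the last joint's range is limited). The gripper opens to 85 mm and grips with 20 to 120 N. Pads are 22 mm wide; open, the fingers measure 114 mm over their backs; the gripper's body (76 mm by 85 mm) begins 54 mm behind the grasp point. The pads swing forward as they close: fully open they stand 13 mm farther back than shut.
Start: joints at [0.93, 0.527, 1.433, -0, 1.181, -0.178], TCP at [0.278, 0.56, 0.304] pointing down, gripper open.
Joint ranges: [-3.08, 3.08], [-0.75, 2.2], [0.22, 2.44], [-1.43, 4.57], [0, 2.65], [-2.85, 2.85]. Speed limits (rad/s): [2.79, 2.79, 3.14, 3.14, 3.14, 3.14].

INTERFACE

Orientations are given as a unit quaternion [x, y, z, w].
In Python, from station import sense, eyes, workorder, manip gives the robot as it stands.
- The arm moves only by the shell command python3 -m inch 'ROWS' [OPENING] [FORCE]. ROWS is JSON, a list of rows, each an object of numbers: "dx", "dy", "dz": the shift along the tool's x, y, z in cm; "wx", "wy", "wz": the turn, a rotation vector about the tool's x, y, z in degrees. In form: [{"dx": .., "dy": .., "dz": .., "wx": .., "wy": .., "wz": ..}, ...]. A call has 1 to 10 rows; each row shifts and turns the commanded pose from where the row before left it, along the tool's axes as they then stand; what a row does not reach is not made up. A row lasts 1/8 s, in which the tool goes at most 62.5 mm and 10.7 degrees, less where a joint would pass 70% of its speed; a pose out of reach is approached as far as the arm can. A call with a gripper value outside its range is refused whole. OPENING is the opening, from 0 (shut) to 1 (fully open), set as the call begins (- or left out, the last holds). The fingers move at their own pace and stop on an object; FORCE is the grip in N (left out, the last holds). Time passes only in rows, so rows that do not move let the fingers close. It gives the time, the measured TCP pose, the force, the opening and the grip force at its end, in the units of the state.
- sense(): the state, without advancing time (a new reading comes with each control period).
- eyes.snapshot(name): name is "scene" or "top" or "wrist"; returns the picture (384x512x3 uint8, red, green, blue); there is no depth.
- eyes.camera_params(name): a dict with "fx", "fy", "cx", "cy" (pixels), "rvec" (rotation vector, rad) and "tvec" (3), from world to camera coordinates, as OpenCV has them. Camera axes: x right, y down, z forward; pixel columns grow to the right and rows downward; lengths in m; the calibration is good to about 2 mm. A picture is of the moment at which its call begins: read the wrist's pose just before it. camera_params takes no time and is no camera call; for the wrist camera it gives the pose at the moment of the call.
- workorder.sign_off(): hands the job in; it is judged then, once.
The state is a dict: "t": time; "q": joint angles; "qd": joint speeds; "tau": joint torques, N m; "tcp_pos": TCP position; "tool_rot": TCP orientation; "force": force on the tool from outside, world axes, zero at the start; "ft_torque": the same for the moment, N m; "finger_gap": opening from 0.0 (shut) to 1.0 (fully open); "gripper_force": force on a finger pad.
Only numpy, scipy, OpenCV 4.12 (cv2) and the standard library are available. Lean on these libraries where they do the work, as an engineer would, in place of code of your own. Each camera call takes 0.05 s, during which the arm holds its last target. There are 200 camera calls.

## Working session

There is one attempt and no reset: what is moved stays moved. The work goes in short steps, Python scripts to look and compute and a shell command to move; the robot and the scene stay as the last step left them, time stands still between calls to the robot, and variables do not carry over. Pictures are saved under pics/ and viewed, at most 10 in all, crops included, and the job is handed in when it is done.

```bash
ls; mkdir -p pics
python3 - <<'E'
from station import sense, eyes, workorder, manip
import cv2
s=sense();print({k:s[k] for k in('t','tcp_pos','tool_rot','finger_gap')})
for n in("scene","top"):
    cv2.imwrite(f"pics/{n}0.png",eyes.snapshot(n)[:,:,::-1]);print(eyes.camera_params(n))
E
```

```text
pics
{'t': 0.0, 'tcp_pos': array([0.27808879, 0.55910019, 0.30294204]), 'tool_rot': array([ 2.28838716e-01,  9.73463751e-01, -9.92770163e-04, -4.27622708e-04]), 'finger_gap': 1.000478796534647}
{'fx': 493.42017025282115, 'fy': 493.42017025282115, 'cx': 256.04620945533094, 'cy': 183.27002849273174, 'rvec': array([ 2.14513765, -1.00075184,  0.44000435]), 'tvec': array([-0.42610419,  0.2957586 ,  1.06305137])}
{'fx': 384.5258802935937, 'fy': 384.5258802935937, 'cx': 262.2236433281754, 'cy': 190.69566425413365, 'rvec': array([ 2.15802466, -2.15485009,  0.08948624]), 'tvec': array([-0.0674268 ,  0.52844277,  0.94456004])}
```

View pics/scene0.png

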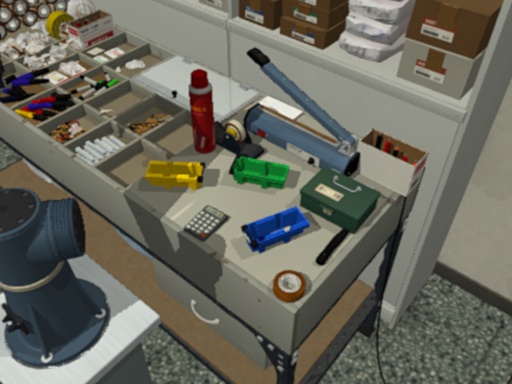

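View pics/top0.png

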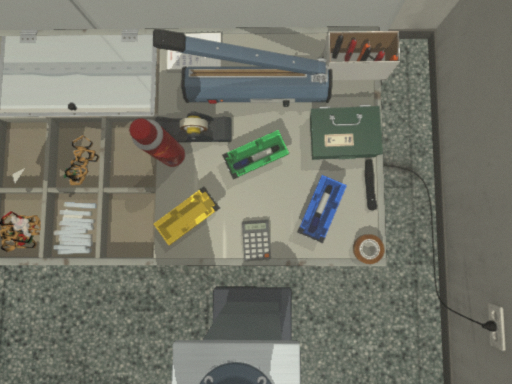

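The scene view shows yellow at (175,175), green at (260,172) and blue at (277,228). The top view has yellow at (186,217), green at (256,155) and blue at (323,208). Next I'll measure their rims and clips in the top view.

```bash
cat > h.py <<'E'
import cv2,numpy as np
from scipy.spatial.transform import Rotation as R
from station import sense,eyes,manip
H={'yellow':(20,33),'green':(50,72),'blue':(105,128)}
def ray(c,uv,z):
    Rm=cv2.Rodrigues(np.array(c['rvec']))[0];o=-Rm.T@c['tvec']
    uv=np.atleast_2d(np.array(uv,float))
    d=np.c_[(uv[:,0]-c['cx'])/c['fx'],(uv[:,1]-c['cy'])/c['fy'],np.ones(len(uv))]@Rm
    return o+d*((z-o[2])/d[:,2])[:,None]
def proj(c,P): return cv2.projectPoints(np.atleast_2d(P).astype(float),c['rvec'],c['tvec'],np.array([[c['fx'],0,c['cx']],[0,c['fy'],c['cy']],[0,0,1]]),None)[0][:,0]
def mask(im,n,s=130,v=40):
    h=cv2.cvtColor(im,cv2.COLOR_RGB2HSV);m=cv2.inRange(h,(H[n][0],s,v),(H[n][1],255,255))
    k,l,st,_=cv2.connectedComponentsWithStats(m);m=(l==1+np.argmax(st[1:,4])).astype(np.uint8)*255
    return cv2.morphologyEx(m,cv2.MORPH_CLOSE,np.ones((5,5)))
E
python3 - <<'E'
from h import *
im=eyes.snapshot('top');c=eyes.camera_params('top')
hv=cv2.cvtColor(im,cv2.COLOR_RGB2HSV)
for n in H:
    m=mask(im,n);p=np.argwhere(m)[:,::-1]
    w=ray(c,p,.045)[:,:2].astype(np.float32)*1000
    (cx,cy),(a,b),t=cv2.minAreaRect(w)
    t=t if a>b else t+90
    u=np.array([np.cos(np.radians(t)),np.sin(np.radians(t))])
    d=[]
    for s in(1,-1):
        P=np.array([*(np.array([cx,cy])+s*75*u)/1000,.045]);q=np.rint(proj(c,P)[0]).astype(int)
        d.append((q.tolist(),hv[q[1]-3:q[1]+4,q[0]-3:q[0]+4,2].mean().round(),hv[q[1]-3:q[1]+4,q[0]-3:q[0]+4,1].mean().round()))
    print(n,cx,cy,sorted((a,b)),t,d)
for n,(u,v,h) in dict(tin=(143,131,.257),cal=(257,240,.019),tape=(368,249,.025)).items(): print(n,ray(c,[u,v],h))
cv2.imwrite('pics/top1.png',cv2.resize(im[115:270,120:390],None,fx=2.9,fy=2.9,interpolation=cv2.INTER_CUBIC)[:,:,::-1])
s=sense();w=eyes.camera_params('wrist');Rm=cv2.Rodrigues(w['rvec'])[0];T=R.from_quat(s['tool_rot']).as_matrix()
print('wristcam in tool',T.T@(-Rm.T@w['tvec']-s['tcp_pos']),(Rm@T).round(3),w['fx'],manip.tips_ahead,T.round(3))
E
```

```text
yellow 463.39385986328125 123.08912658691406 [67.67778778076172, 150.81398010253906] 127.35181045532227 [([161, 235], np.float64(132.0), np.float64(110.0)), ([210, 198], np.float64(128.0), np.float64(106.0))]
green 591.1882934570312 -48.422760009765625 [12.084394454956055, 57.0911750793457] 114.1956958770752 [([227, 177], np.float64(153.0), np.float64(34.0)), ([282, 153], np.float64(155.0), np.float64(127.0))]
blue 494.59515380859375 -218.18817138671875 [63.80049133300781, 129.7060546875] 156.61811065673828 [([312, 232], np.float64(93.0), np.float64(87.0)), ([335, 176], np.float64(124.0), np.float64(29.0))]
tin [[0.62251266 0.16360935 0.257     ]]
cal [[ 0.40470819 -0.05365395  0.019     ]]
tape [[ 0.38358758 -0.32910989  0.025     ]]
wristcam in tool [ 7.82549565e-02 -2.40558959e-05 -6.85554151e-02] [[-0.001  1.    -0.001]
 [-0.952 -0.001 -0.307]
 [-0.307  0.001  0.952]] 319.58522550777377 0.0726 [[-0.895  0.446 -0.001]
 [ 0.446  0.895 -0.001]
 [ 0.    -0.002 -1.   ]]
```

View pics/top1.png

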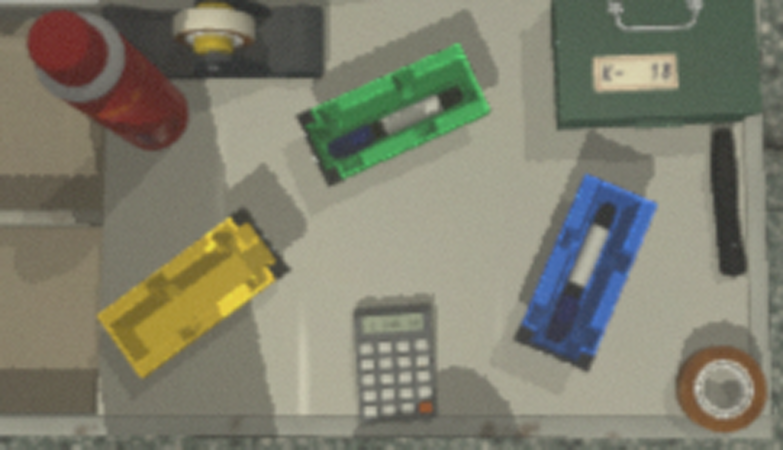

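The crop shows all three clips. Green's is at its left end (320,150), blue's at its lower end (555,352) and yellow's at its right end (264,240). The rim corners can be read directly.

Run:
```python
from h import *
c=eyes.camera_params('top')
# clip-end corners first
C=dict(green=[(302,113),(335,183),(490,107),(458,45)],blue=[(516,338),(588,368),(657,203),(588,177)],yellow=[(288,268),(240,212),(98,318),(142,376)])
s=sense()
for n,q in C.items():
    p=ray(c,np.array(q)/2.9+[120,115],.048)[:,:2]
    a=(p[0]+p[1])/2;b=(p[2]+p[3])/2
    print(n,p.mean(0).round(4),'len',np.linalg.norm(a-b).round(3),'wid',np.linalg.norm(p[0]-p[1]).round(3),np.linalg.norm(p[2]-p[3]).round(3),'yaw',np.degrees(np.arctan2(*(a-b)[::-1])).round(1))
T=R.from_quat(s['tool_rot']).as_matrix();print('tool x yaw',np.degrees(np.arctan2(T[1,0],T[0,0])))
```

```text
green [ 0.6197 -0.053 ] len 0.148 wid 0.068 0.061 yaw 115.1
blue [ 0.4827 -0.2152] len 0.151 wid 0.065 0.062 yaw 156.0
yellow [0.4633 0.1201] len 0.151 wid 0.064 0.062 yaw -53.0
tool x yaw 153.54149346037224
```

```bash
cat >> h.py <<'E'
def go(p,yaw):
    s=sense();T=R.from_quat(s['tool_rot']).as_matrix();a=np.radians(yaw)
    G=np.c_[[np.cos(a),np.sin(a),0],[np.sin(a),-np.cos(a),0],[0,0,-1]]
    print('t',round(s['t'],2),'tcp',s['tcp_pos'].round(4),'gap',round(s['finger_gap'],3),'F',np.round(s['force'],1),'| then-turn shift cm',((T.T@(np.array(p)-s['tcp_pos']))*100).round(2),'w deg',np.degrees(R.from_matrix(T.T@G).as_rotvec()).round(2),'turned-shift',((G.T@(np.array(p)-s['tcp_pos']))*100).round(2))
E
python3 -c "
from h import *
go([.61,-.053,.25],115)"
```

```text
t 0.15 tcp [0.2782 0.5592 0.3031] gap 1.005 F [0.4 0.1 0.2] | then-turn shift cm [-56.99 -40.01   5.36] w deg [-1.000e-01  2.000e-02  3.854e+01] turned-shift [-69.51   4.2    5.31]
```

```bash
python3 -m inch '[{"dx":-2,"dy":-1.4},{"dx":-4,"dy":-2.8},{"dx":-4.6,"dy":-3.2},{"dx":-4.6,"dy":-3.2},{"dx":-4.6,"dy":-3.2},{"dx":-4.6,"dy":-3.2},{"dx":-4.6,"dy":-3.2},{"dx":-4.6,"dy":-3.2},{"dx":-4.6,"dy":-3.2},{"dx":-4.6,"dy":-3.2}]' && python3 -c "
from h import *
go([.61,-.053,.25],115)"
```

```text
invalid input at $[0]: expected keys dx, dy, dz, wx, wy, wz
```

```bash
python3 -m inch '[{"dx":-2,"dy":-1.4,"dz":0,"wx":0,"wy":0,"wz":0},{"dx":-4,"dy":-2.8,"dz":0,"wx":0,"wy":0,"wz":0},{"dx":-4.6,"dy":-3.2,"dz":0,"wx":0,"wy":0,"wz":0},{"dx":-4.6,"dy":-3.2,"dz":0,"wx":0,"wy":0,"wz":0},{"dx":-4.6,"dy":-3.2,"dz":0,"wx":0,"wy":0,"wz":0},{"dx":-4.6,"dy":-3.2,"dz":0,"wx":0,"wy":0,"wz":0},{"dx":-4.6,"dy":-3.2,"dz":0,"wx":0,"wy":0,"wz":0},{"dx":-4.6,"dy":-3.2,"dz":0,"wx":0,"wy":0,"wz":0},{"dx":-4.6,"dy":-3.2,"dz":0,"wx":0,"wy":0,"wz":0},{"dx":-4.6,"dy":-3.2,"dz":0,"wx":0,"wy":0,"wz":0}]' && python3 -c "
from h import *
go([.61,-.053,.25],115)"
```

```text
t: 1.4
tcp_pos: [0.5289, 0.0992, 0.304]
tool_rot: [0.229, 0.973, -0.0, -0.0]
force: [1.8, 0.0, -1.1]
finger_gap: 0.999
gripper_force: 0.0
t 1.4 tcp [0.5289 0.0992 0.304 ] gap 0.999 F [ 1.8  0.  -1.1] | then-turn shift cm [-14.05  -9.99   5.4 ] w deg [-3.000e-02 -0.000e+00  3.849e+01] turned-shift [-17.22   0.92   5.4 ]
```

```bash
python3 -m inch '[{"dx":0,"dy":0,"dz":0,"wx":0,"wy":0,"wz":9.6},{"dx":0,"dy":0,"dz":0,"wx":0,"wy":0,"wz":9.6},{"dx":0,"dy":0,"dz":0,"wx":0,"wy":0,"wz":9.6},{"dx":0,"dy":0,"dz":0,"wx":0,"wy":0,"wz":9.6},{"dx":-4,"dy":0.2,"dz":1.2,"wx":0,"wy":0,"wz":0},{"dx":-4,"dy":0.2,"dz":1.2,"wx":0,"wy":0,"wz":0},{"dx":-4,"dy":0.2,"dz":1.2,"wx":0,"wy":0,"wz":0},{"dx":-3,"dy":0.2,"dz":1.2,"wx":0,"wy":0,"wz":0},{"dx":-2,"dy":0.1,"dz":0.6,"wx":0,"wy":0,"wz":0},{"dx":0,"dy":0,"dz":0,"wx":0,"wy":0,"wz":0}]'
python3 - <<'E'
from h import *
go([.61,-.053,.25],115)
c=eyes.camera_params('wrist');im=eyes.snapshot('wrist');cv2.imwrite('pics/wg.png',im[:,:,::-1])
import pickle;pickle.dump((c,im),open('wg.pkl','wb'))
E
```

```text
t: 2.65
tcp_pos: [0.609, -0.0495, 0.2494]
tool_rot: [0.537, 0.843, -0.0, -0.0]
force: [0.5, 0.1, 0.6]
finger_gap: 0.999
gripper_force: 0.0
t 2.65 tcp [ 0.609  -0.0495  0.2494] gap 0.999 F [0.5 0.1 0.6] | then-turn shift cm [-0.36 -0.06 -0.06] w deg [-0.05 -0.03  0.01] turned-shift [-0.36 -0.06 -0.06]
```

View pics/wg.png

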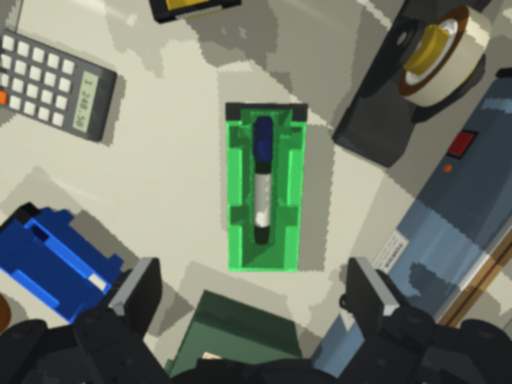

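The wrist view shows the green tote running from (227,104) to (300,271), with the clip at the top and the pen inside. Both sides are clear for the fingers.

```bash
cat >> h.py <<'E'
def meas(c,im,n,yaw0,z=.05,**k):
    m=mask(im,n,**k);p=np.argwhere(m)[:,::-1];w=(ray(c,p,z)[:,:2]*1000).astype(np.float32)
    r=cv2.minAreaRect(w);t=r[2] if r[1][0]>r[1][1] else r[2]+90
    t=yaw0+(t-yaw0+90)%180-90
    u=np.array([np.cos(np.radians(t)),np.sin(np.radians(t))]);v=np.array([-u[1],u[0]])
    a=w@u;b=w@v;lo,hi=a.min(),a.max()
    cen=(lo+77)*u+(b.min()+b.max())/2*v
    print(n,'centre',cen.round(1),'yaw',round(t,1),'len,wid',(hi-lo).round(1),np.ptp(b).round(1),'rect centre',np.round(r[0],1))
    return cen,t
E
python3 - <<'E'
from h import *
import pickle;c,im=pickle.load(open('wg.pkl','rb'))
cen,t=meas(c,im,'green',115,s=120)
go([.5,-.21,.25],156)
E
```

```text
green centre [618.9 -47.6] yaw 114.3 len,wid 147.9 64.8 rect centre [620.1 -50.4]
t 2.7 tcp [ 0.6086 -0.0483  0.2498] gap 0.997 F [0.5 0.5 0.5] | then-turn shift cm [-10.04 -16.69  -0.02] w deg [-2.000e-02 -7.000e-02 -4.092e+01] turned-shift [  3.35 -19.19  -0.02]
```

```bash
python3 -m inch '[{"dx":-1,"dy":-2,"dz":0,"wx":0,"wy":0,"wz":0},{"dx":-2,"dy":-3.3,"dz":0,"wx":0,"wy":0,"wz":0},{"dx":-2,"dy":-3.3,"dz":0,"wx":0,"wy":0,"wz":0},{"dx":-2,"dy":-3.3,"dz":0,"wx":0,"wy":0,"wz":0},{"dx":-2,"dy":-3.3,"dz":0,"wx":0,"wy":0,"wz":0},{"dx":-1,"dy":-2.5,"dz":0,"wx":0,"wy":0,"wz":0},{"dx":0,"dy":-1,"dz":0,"wx":0,"wy":0,"wz":0},{"dx":0,"dy":0,"dz":0,"wx":0,"wy":0,"wz":0}]' >/dev/null
python3 - <<'E'
from h import *
c=eyes.camera_params('wrist');im=eyes.snapshot('wrist');cv2.imwrite('pics/wb.png',im[:,:,::-1])
meas(c,im,'blue',156,s=120)
go([.619,-.048,.14],114.3)
E
```

```text
blue centre [ 482.6 -212.3] yaw 156.3 len,wid 149.2 65.5 rect centre [ 484.8 -213.2]
t 3.75 tcp [ 0.4822 -0.2172  0.2503] gap 1.004 F [ 0.4 -0.1  0.1] | then-turn shift cm [ 9.5  19.57 11.03] w deg [ 0.02 -0.    0.86] turned-shift [ 9.8  19.43 11.03]
```

View pics/wb.png

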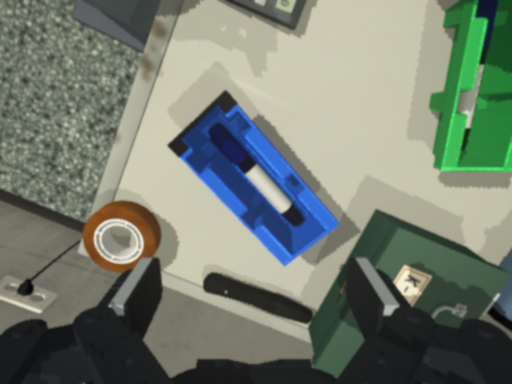

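Blue lies at (256,178) with its clip at the upper-left end. The measured pose agrees with the top view to within 3 mm. Next I move over green and down.

```bash
python3 -m inch '[{"dx":0,"dy":0,"dz":0,"wx":0,"wy":0,"wz":0.9},{"dx":1,"dy":2,"dz":0,"wx":0,"wy":0,"wz":0},{"dx":2,"dy":4,"dz":0,"wx":0,"wy":0,"wz":0},{"dx":2,"dy":4,"dz":0,"wx":0,"wy":0,"wz":0},{"dx":2,"dy":4,"dz":1,"wx":0,"wy":0,"wz":0},{"dx":1.8,"dy":3.4,"dz":2,"wx":0,"wy":0,"wz":0},{"dx":1,"dy":2,"dz":3,"wx":0,"wy":0,"wz":0},{"dx":0,"dy":0,"dz":3,"wx":0,"wy":0,"wz":0},{"dx":0,"dy":0,"dz":2,"wx":0,"wy":0,"wz":0},{"dx":0,"dy":0,"dz":0,"wx":0,"wy":0,"wz":0}]' >/dev/null
python3 - <<'E'
from h import *
c=eyes.camera_params('wrist');im=eyes.snapshot('wrist');cv2.imwrite('pics/wg2.png',im[:,:,::-1])
meas(c,im,'green',114.3,s=120)
go([.619,-.048,.094],114.3)
E
```

```text
green centre [619.1 -48.5] yaw 114.2 len,wid 148.9 64.5 rect centre [620.1 -50.8]
t 5.05 tcp [ 0.619  -0.0481  0.1392] gap 1.004 F [0.2 0.6 0.7] | then-turn shift cm [0.   0.01 4.52] w deg [-0.06 -0.06 -0.  ] turned-shift [0.01 0.   4.52]
```

View pics/wg2.png

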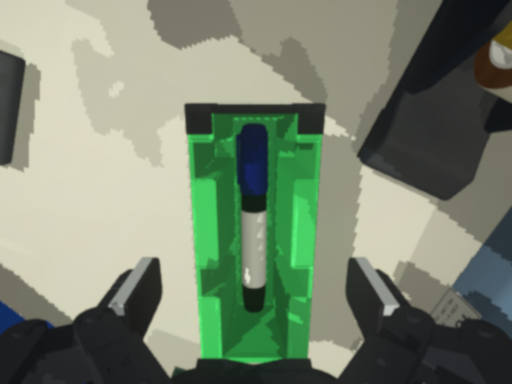

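The fingers stand clear on both sides of green, and the tote is centred between them at about (255,230). Now I descend and grip.

```bash
python3 -m inch '[{"dx":0,"dy":0,"dz":1.5,"wx":0,"wy":0,"wz":0},{"dx":0,"dy":0,"dz":1.5,"wx":0,"wy":0,"wz":0},{"dx":0,"dy":0,"dz":1,"wx":0,"wy":0,"wz":0},{"dx":0,"dy":0,"dz":0.5,"wx":0,"wy":0,"wz":0},{"dx":0,"dy":0,"dz":0,"wx":0,"wy":0,"wz":0}]' >/dev/null; python3 -m inch '[{"dx":0,"dy":0,"dz":0,"wx":0,"wy":0,"wz":0},{"dx":0,"dy":0,"dz":0,"wx":0,"wy":0,"wz":0},{"dx":0,"dy":0,"dz":0,"wx":0,"wy":0,"wz":0},{"dx":0,"dy":0,"dz":0,"wx":0,"wy":0,"wz":0},{"dx":0,"dy":0,"dz":0,"wx":0,"wy":0,"wz":0},{"dx":0,"dy":0,"dz":0,"wx":0,"wy":0,"wz":0}]' 0 40
```

```text
t: 6.42
tcp_pos: [0.6195, -0.0491, 0.0956]
tool_rot: [0.543, 0.84, 0.0, 0.001]
force: [-1.4, 0.4, 5.6]
finger_gap: 0.766
gripper_force: 46.3
```

```bash
python3 -m inch '[{"dx":0,"dy":0,"dz":-0.5,"wx":0,"wy":0,"wz":0},{"dx":0,"dy":0,"dz":-1,"wx":0,"wy":0,"wz":0},{"dx":0,"dy":0,"dz":-2,"wx":0,"wy":0,"wz":0},{"dx":0,"dy":0,"dz":-3,"wx":0,"wy":0,"wz":0},{"dx":0,"dy":0,"dz":-3,"wx":0,"wy":0,"wz":0},{"dx":0,"dy":0,"dz":-2,"wx":0,"wy":0,"wz":0},{"dx":0,"dy":0,"dz":-1,"wx":0,"wy":0,"wz":0},{"dx":0,"dy":0,"dz":0,"wx":0,"wy":0,"wz":0}]'
python3 - <<'E'
from h import *
c=eyes.camera_params('wrist');im=eyes.snapshot('wrist');cv2.imwrite('pics/wg3.png',im[:,:,::-1])
z=sense()['tcp_pos'][2]
meas(c,im,'green',114.3,z=.05+z-.0953,s=120)
go([.4826,-.2123,.22],-23.7)
E
```

```text
t: 7.42
tcp_pos: [0.6193, -0.049, 0.221]
tool_rot: [0.543, 0.84, 0.0, 0.001]
force: [0.2, -0.5, -2.3]
finger_gap: 0.763
gripper_force: 45.6
green centre [605.1 -16.5] yaw 114.1 len,wid 114.1 65.7 rect centre [613.3 -34.7]
t 7.47 tcp [ 0.6188 -0.0489  0.2201] gap 0.758 F [-0.5 -0.  -2.9] | then-turn shift cm [-9.300e+00 -1.913e+01  1.000e-02] w deg [ -0.     0.   137.94] turned-shift [-5.910e+00  2.044e+01  1.000e-02]
```

View pics/wg3.png

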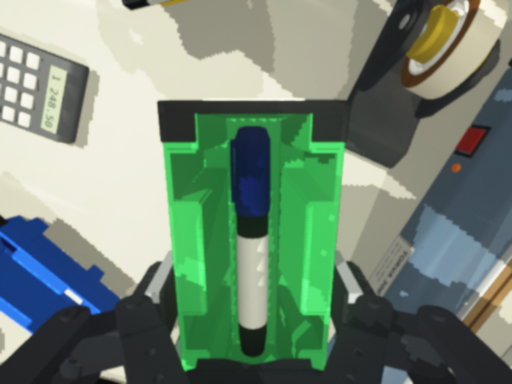

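Green hangs level, with its pen lying at (252,240) and blue visible at the left. I shift over blue first and then turn.

```bash
python3 - <<'E'
from h import *
c=eyes.camera_params('wrist');s=sense();T=R.from_quat(s['tool_rot']).as_matrix()
for r in(100,101,102): print((T.T@(ray(c,[254,r],s['tcp_pos'][2]-.0953+.05)[0]-s['tcp_pos'])*1000).round(1))
E
python3 -m inch '[{"dx":-0.5,"dy":-1.1,"dz":0,"wx":0,"wy":0,"wz":0},{"dx":-1,"dy":-2,"dz":0,"wx":0,"wy":0,"wz":0},{"dx":-1.5,"dy":-3,"dz":0,"wx":0,"wy":0,"wz":0},{"dx":-1.5,"dy":-3,"dz":0,"wx":0,"wy":0,"wz":0},{"dx":-1.5,"dy":-3,"dz":0,"wx":0,"wy":0,"wz":0},{"dx":-1.5,"dy":-3,"dz":0,"wx":0,"wy":0,"wz":0},{"dx":-1,"dy":-2.4,"dz":0,"wx":0,"wy":0,"wz":0},{"dx":-0.8,"dy":-1.6,"dz":0,"wx":0,"wy":0,"wz":0}]' >/dev/null
python3 -m inch '[{"dx":0,"dy":0,"dz":0,"wx":0,"wy":0,"wz":4},{"dx":0,"dy":0,"dz":0,"wx":0,"wy":0,"wz":8},{"dx":0,"dy":0,"dz":0,"wx":0,"wy":0,"wz":10},{"dx":0,"dy":0,"dz":0,"wx":0,"wy":0,"wz":10},{"dx":0,"dy":0,"dz":0,"wx":0,"wy":0,"wz":10},{"dx":0,"dy":0,"dz":0,"wx":0,"wy":0,"wz":10},{"dx":0,"dy":0,"dz":0,"wx":0,"wy":0,"wz":10},{"dx":0,"dy":0,"dz":0,"wx":0,"wy":0,"wz":10}]' >/dev/null
python3 -m inch '[{"dx":0,"dy":0,"dz":0,"wx":0,"wy":0,"wz":10},{"dx":0,"dy":0,"dz":0,"wx":0,"wy":0,"wz":10},{"dx":0,"dy":0,"dz":0,"wx":0,"wy":0,"wz":10},{"dx":0,"dy":0,"dz":0,"wx":0,"wy":0,"wz":10},{"dx":0,"dy":0,"dz":0,"wx":0,"wy":0,"wz":10},{"dx":0,"dy":0,"dz":0,"wx":0,"wy":0,"wz":8},{"dx":0,"dy":0,"dz":0,"wx":0,"wy":0,"wz":6},{"dx":0,"dy":0,"dz":0,"wx":0,"wy":0,"wz":2},{"dx":0,"dy":0,"dz":0,"wx":0,"wy":0,"wz":0},{"dx":0,"dy":0,"dz":0,"wx":0,"wy":0,"wz":0}]' >/dev/null
python3 -c "
from h import *
go([.4826,-.2123,.15],-23.7)"
```

```text
[76.9  0.4 45.3]
[76.6  0.4 45.3]
[76.3  0.4 45.3]
t 10.72 tcp [ 0.483  -0.2123  0.2199] gap 0.76 F [-0.1  0.4 -1.6] | then-turn shift cm [-0.03  0.02  6.99] w deg [ 0.    0.01 -0.01] turned-shift [-0.03  0.02  6.99]
```

```bash
python3 -m inch '[{"dx":0,"dy":0,"dz":1,"wx":0,"wy":0,"wz":0},{"dx":0,"dy":0,"dz":1.5,"wx":0,"wy":0,"wz":0},{"dx":0,"dy":0,"dz":1.5,"wx":0,"wy":0,"wz":0},{"dx":0,"dy":0,"dz":1.3,"wx":0,"wy":0,"wz":0},{"dx":0,"dy":0,"dz":0.8,"wx":0,"wy":0,"wz":0},{"dx":0,"dy":0,"dz":0.4,"wx":0,"wy":0,"wz":0},{"dx":0,"dy":0,"dz":0.2,"wx":0,"wy":0,"wz":0},{"dx":0,"dy":0,"dz":0.2,"wx":0,"wy":0,"wz":0},{"dx":0,"dy":0,"dz":0,"wx":0,"wy":0,"wz":0}]'
python3 - <<'E'
from h import *
im=eyes.snapshot('scene');b=cv2.resize(im[150:290,170:330],None,fx=4,fy=4,interpolation=cv2.INTER_CUBIC)
cv2.imwrite('pics/sc1.png',b[:,:,::-1])
go([.4826,-.2123,.1455],-23.7)
E
```

```text
t: 11.85
tcp_pos: [0.4832, -0.2123, 0.1511]
tool_rot: [0.979, -0.206, 0.0, 0.0]
force: [0.8, -0.4, -1.7]
finger_gap: 0.768
gripper_force: 45.6
t 11.9 tcp [ 0.4832 -0.2123  0.1511] gap 0.763 F [ 0.2  0.4 -1.8] | then-turn shift cm [-0.05  0.03  0.56] w deg [ 0.01 -0.03 -0.06] turned-shift [-0.05  0.03  0.56]
```

View pics/sc1.png

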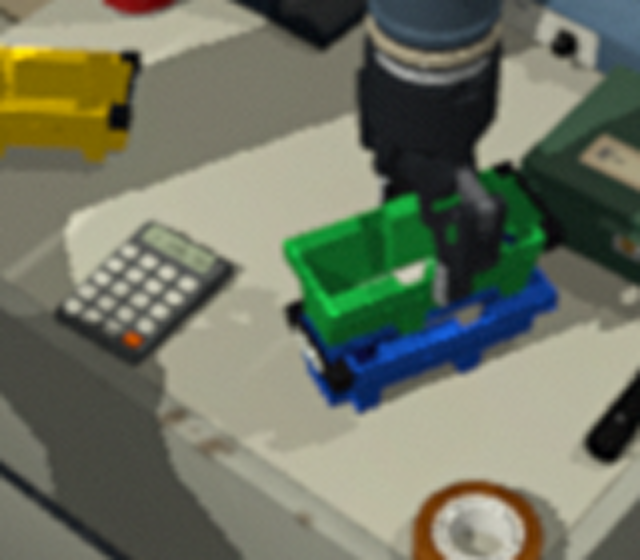

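Green sits just above blue, aligned, with its clip (520,190) over blue's plain end. I lower it the last few millimetres slowly.

```bash
python3 -m inch '[{"dx":-0.05,"dy":0.03,"dz":0.15,"wx":0,"wy":0,"wz":0},{"dx":0,"dy":0,"dz":0.15,"wx":0,"wy":0,"wz":0},{"dx":0,"dy":0,"dz":0.1,"wx":0,"wy":0,"wz":0},{"dx":0,"dy":0,"dz":0.1,"wx":0,"wy":0,"wz":0},{"dx":0,"dy":0,"dz":0,"wx":0,"wy":0,"wz":0}]' | grep -E 'tcp|^force'; python3 -m inch '[{"dx":0,"dy":0,"dz":0.05,"wx":0,"wy":0,"wz":0},{"dx":0,"dy":0,"dz":0,"wx":0,"wy":0,"wz":0}]'| grep -E 'tcp|^force'
```

```text
tcp_pos: [0.4825, -0.2123, 0.1458]
force: [-0.1, -0.2, -2.7]
tcp_pos: [0.4825, -0.2123, 0.1455]
force: [0.2, -0.1, 0.6]
```

Contact is starting, with the force going from -2.7 to +0.6 N. I press slightly more and then release.

```bash
python3 -m inch '[{"dx":0,"dy":0,"dz":0.05,"wx":0,"wy":0,"wz":0},{"dx":0,"dy":0,"dz":0,"wx":0,"wy":0,"wz":0}]'| grep -E 'tcp|^force'; python3 -m inch '[{"dx":0,"dy":0,"dz":0,"wx":0,"wy":0,"wz":0},{"dx":0,"dy":0,"dz":0,"wx":0,"wy":0,"wz":0},{"dx":0,"dy":0,"dz":0,"wx":0,"wy":0,"wz":0},{"dx":0,"dy":0,"dz":0,"wx":0,"wy":0,"wz":0}]' 1 | grep -E 'tcp|force|gap'
python3 -m inch '[{"dx":0,"dy":0,"dz":-0.5,"wx":0,"wy":0,"wz":0},{"dx":0,"dy":0,"dz":-1.5,"wx":0,"wy":0,"wz":0},{"dx":0,"dy":0,"dz":-3,"wx":0,"wy":0,"wz":0},{"dx":0,"dy":0,"dz":-4,"wx":0,"wy":0,"wz":0},{"dx":0,"dy":0,"dz":-4,"wx":0,"wy":0,"wz":0},{"dx":0,"dy":0,"dz":-2,"wx":0,"wy":0,"wz":0},{"dx":0,"dy":0,"dz":0,"wx":0,"wy":0,"wz":0}]' | grep -E 'tcp|^force'
python3 - <<'E'
from h import *
c=eyes.camera_params('wrist');im=eyes.snapshot('wrist')
meas(c,im,'green',-23.7,z=.1,s=120)
cv2.imwrite('pics/wg4.png',im[:,:,::-1])
go([.465,.121,.25],127)
E
```

```text
tcp_pos: [0.4826, -0.2123, 0.1455]
force: [-1.7, 0.6, 5.5]
tcp_pos: [0.4825, -0.2123, 0.1448]
force: [-0.1, -0.7, -0.3]
finger_gap: 1.002
gripper_force: 0.0
tcp_pos: [0.4832, -0.2127, 0.2976]
force: [0.2, 0.2, 1.0]
green centre [ 483.9 -212.4] yaw -23.6 len,wid 149.1 64.9 rect centre [ 481.7 -211.4]
t 14.45 tcp [ 0.4825 -0.2122  0.296 ] gap 1.002 F [0.4 0.4 0.3] | then-turn shift cm [-15.04 -29.8    4.55] w deg [ 1.7000e-01 -1.0000e-02 -1.5076e+02] turned-shift [27.67 18.66  4.6 ]
```

View pics/wg4.png

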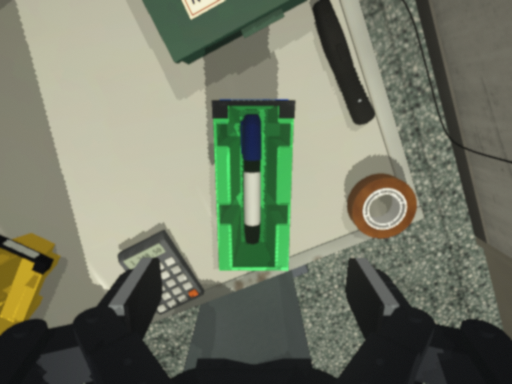

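Green stands square on blue, measured at (483.9, −212.4) mm, with the pen at (252,180). Yellow next.

```bash
python3 -m inch '[{"dx":0,"dy":0,"dz":0,"wx":0,"wy":0,"wz":-10},{"dx":0,"dy":0,"dz":0,"wx":0,"wy":0,"wz":-10},{"dx":0,"dy":0,"dz":0,"wx":0,"wy":0,"wz":-10},{"dx":0,"dy":0,"dz":0,"wx":0,"wy":0,"wz":-10},{"dx":0,"dy":0,"dz":0,"wx":0,"wy":0,"wz":-10},{"dx":0,"dy":0,"dz":0,"wx":0,"wy":0,"wz":-10},{"dx":0,"dy":0,"dz":0,"wx":0,"wy":0,"wz":-10},{"dx":0,"dy":0,"dz":0,"wx":0,"wy":0,"wz":-10}]' >/dev/null
python3 -m inch '[{"dx":0,"dy":0,"dz":0,"wx":0,"wy":0,"wz":-10},{"dx":0,"dy":0,"dz":0,"wx":0,"wy":0,"wz":-10},{"dx":0,"dy":0,"dz":0,"wx":0,"wy":0,"wz":-10},{"dx":0,"dy":0,"dz":0,"wx":0,"wy":0,"wz":-10},{"dx":0,"dy":0,"dz":0,"wx":0,"wy":0,"wz":-10},{"dx":0,"dy":0,"dz":0,"wx":0,"wy":0,"wz":-10},{"dx":0,"dy":0,"dz":0,"wx":0,"wy":0,"wz":-10},{"dx":0,"dy":0,"dz":0,"wx":0,"wy":0,"wz":0}]' >/dev/null
python3 -m inch '[{"dx":1.7,"dy":1.1,"dz":0,"wx":0,"wy":0,"wz":0},{"dx":3,"dy":2,"dz":0,"wx":0,"wy":0,"wz":0},{"dx":4,"dy":2.7,"dz":0.6,"wx":0,"wy":0,"wz":0},{"dx":4,"dy":2.7,"dz":0.7,"wx":0,"wy":0,"wz":0},{"dx":4,"dy":2.7,"dz":0.8,"wx":0,"wy":0,"wz":0},{"dx":4,"dy":2.7,"dz":1,"wx":0,"wy":0,"wz":0},{"dx":3.5,"dy":2.4,"dz":1,"wx":0,"wy":0,"wz":0},{"dx":2.5,"dy":1.7,"dz":0.5,"wx":0,"wy":0,"wz":0},{"dx":1,"dy":0.7,"dz":0,"wx":0,"wy":0,"wz":0},{"dx":0,"dy":0,"dz":0,"wx":0,"wy":0,"wz":0}]' >/dev/null
python3 - <<'E'
from h import *
c=eyes.camera_params('wrist');im=eyes.snapshot('wrist');cv2.imwrite('pics/wy.png',im[:,:,::-1])
cen,t=meas(c,im,'yellow',-53,s=120)
go([*cen/1000,.14],t+180)
E
```

```text
yellow centre [465.5 121.2] yaw -53.2 len,wid 149.0 65.8 rect centre [464.  123.2]
t 17.75 tcp [0.4695 0.1216 0.2491] gap 0.998 F [-0.4 -0.7 -0.4] | then-turn shift cm [ 0.21 -0.34 10.91] w deg [ 0.    0.03 -0.51] turned-shift [ 0.2  -0.34 10.91]
```

```bash
python3 -m inch '[{"dx":0.2,"dy":-0.3,"dz":2,"wx":0,"wy":0,"wz":-0.5},{"dx":0,"dy":0,"dz":3.5,"wx":0,"wy":0,"wz":0},{"dx":0,"dy":0,"dz":3.5,"wx":0,"wy":0,"wz":0},{"dx":0,"dy":0,"dz":2,"wx":0,"wy":0,"wz":0},{"dx":0,"dy":0,"dz":0,"wx":0,"wy":0,"wz":0}]' >/dev/null
python3 - <<'E'
from h import *
c=eyes.camera_params('wrist');im=eyes.snapshot('wrist')
cen,t=meas(c,im,'yellow',-53,s=120)
go([*cen/1000,.095],t+180)
E
```

```text
yellow centre [465.5 121.1] yaw -53.3 len,wid 149.3 65.3 rect centre [464. 123.]
t 18.43 tcp [0.4662 0.1205 0.1388] gap 1.001 F [-0.  -0.2  0.9] | then-turn shift cm [ 0.09 -0.02  4.38] w deg [-0.05 -0.02 -0.11] turned-shift [ 0.09 -0.02  4.38]
```

```bash
python3 -m inch '[{"dx":0.1,"dy":0,"dz":1.5,"wx":0,"wy":0,"wz":0},{"dx":0,"dy":0,"dz":1.5,"wx":0,"wy":0,"wz":0},{"dx":0,"dy":0,"dz":1,"wx":0,"wy":0,"wz":0},{"dx":0,"dy":0,"dz":0.3,"wx":0,"wy":0,"wz":0},{"dx":0,"dy":0,"dz":0,"wx":0,"wy":0,"wz":0}]' >/dev/null; python3 -m inch '[{"dx":0,"dy":0,"dz":0,"wx":0,"wy":0,"wz":0},{"dx":0,"dy":0,"dz":0,"wx":0,"wy":0,"wz":0},{"dx":0,"dy":0,"dz":0,"wx":0,"wy":0,"wz":0},{"dx":0,"dy":0,"dz":0,"wx":0,"wy":0,"wz":0},{"dx":0,"dy":0,"dz":0,"wx":0,"wy":0,"wz":0},{"dx":0,"dy":0,"dz":0,"wx":0,"wy":0,"wz":0}]' 0 40
python3 -m inch '[{"dx":0,"dy":0,"dz":-0.5,"wx":0,"wy":0,"wz":0},{"dx":0,"dy":0,"dz":-2,"wx":0,"wy":0,"wz":0},{"dx":0,"dy":0,"dz":-3.5,"wx":0,"wy":0,"wz":0},{"dx":0,"dy":0,"dz":-4,"wx":0,"wy":0,"wz":0},{"dx":0,"dy":0,"dz":-4,"wx":0,"wy":0,"wz":0},{"dx":0,"dy":0,"dz":-3,"wx":0,"wy":0,"wz":0},{"dx":0,"dy":0,"dz":-1,"wx":0,"wy":0,"wz":0},{"dx":0,"dy":0,"dz":0,"wx":0,"wy":0,"wz":0}]'
python3 - <<'E'
from h import *
s=sense();c=eyes.camera_params('wrist');im=eyes.snapshot('wrist')
m=mask(im,'yellow',s=120);ys,xs=np.where(m);print('top row',ys.min(),xs[ys==ys.min()])
T=R.from_quat(s['tool_rot']).as_matrix()
print((T.T@(ray(c,[np.median(xs[ys<ys.min()+3]),ys.min()],s['tcp_pos'][2]-.045)[0]-s['tcp_pos'])*1000).round(1))
meas(c,im,'yellow',-53,z=s['tcp_pos'][2]-.045,s=120)
go([.4835,-.2122,.25],-23.7)
E
```

```text
t: 19.8
tcp_pos: [0.4654, 0.1224, 0.0964]
tool_rot: [0.448, 0.894, 0.0, 0.0]
force: [-0.6, -0.1, 6.1]
finger_gap: 0.763
gripper_force: 45.3
t: 20.8
tcp_pos: [0.4652, 0.1223, 0.2758]
tool_rot: [0.448, 0.894, 0.0, 0.0]
force: [-0.0, 0.8, -1.6]
finger_gap: 0.762
gripper_force: 45.2
top row 102 [310 311 312 313 314 315 316 317 318 319 320 321 322 323 324 325 326]
[76.2  1.7 45. ]
yellow centre [465.9 121.9] yaw -53.4 len,wid 116.4 65.7 rect centre [454.6 137. ]
t 20.85 tcp [0.4647 0.1223 0.2751] gap 0.766 F [ 0.6  0.8 -1.6] | then-turn shift cm [-27.93 -18.5    2.5 ] w deg [-1.0000e-01  9.0000e-02  1.5044e+02] turned-shift [15.16 29.87  2.51]
```

```bash
python3 -m inch '[{"dx":-1,"dy":-0.7,"dz":0,"wx":0,"wy":0,"wz":0},{"dx":-2.5,"dy":-1.6,"dz":0,"wx":0,"wy":0,"wz":0},{"dx":-4,"dy":-2.6,"dz":0,"wx":0,"wy":0,"wz":0},{"dx":-4,"dy":-2.7,"dz":0,"wx":0,"wy":0,"wz":0},{"dx":-4,"dy":-2.7,"dz":0,"wx":0,"wy":0,"wz":0},{"dx":-4,"dy":-2.7,"dz":0,"wx":0,"wy":0,"wz":0},{"dx":-4,"dy":-2.6,"dz":0,"wx":0,"wy":0,"wz":0},{"dx":-3,"dy":-1.9,"dz":0,"wx":0,"wy":0,"wz":0},{"dx":-1.4,"dy":-1,"dz":0,"wx":0,"wy":0,"wz":0},{"dx":0,"dy":0,"dz":0,"wx":0,"wy":0,"wz":0}]' >/dev/null
python3 -m inch '[{"dx":0,"dy":0,"dz":0,"wx":0,"wy":0,"wz":4},{"dx":0,"dy":0,"dz":0,"wx":0,"wy":0,"wz":8},{"dx":0,"dy":0,"dz":0,"wx":0,"wy":0,"wz":10},{"dx":0,"dy":0,"dz":0,"wx":0,"wy":0,"wz":10},{"dx":0,"dy":0,"dz":0,"wx":0,"wy":0,"wz":10},{"dx":0,"dy":0,"dz":0,"wx":0,"wy":0,"wz":10},{"dx":0,"dy":0,"dz":0,"wx":0,"wy":0,"wz":10},{"dx":0,"dy":0,"dz":0,"wx":0,"wy":0,"wz":10},{"dx":0,"dy":0,"dz":0,"wx":0,"wy":0,"wz":10}]' >/dev/null
python3 -m inch '[{"dx":0,"dy":0,"dz":0,"wx":0,"wy":0,"wz":10},{"dx":0,"dy":0,"dz":0,"wx":0,"wy":0,"wz":10},{"dx":0,"dy":0,"dz":0,"wx":0,"wy":0,"wz":10},{"dx":0,"dy":0,"dz":0,"wx":0,"wy":0,"wz":10},{"dx":0,"dy":0,"dz":0,"wx":0,"wy":0,"wz":10},{"dx":0,"dy":0,"dz":0,"wx":0,"wy":0,"wz":10},{"dx":0,"dy":0,"dz":0,"wx":0,"wy":0,"wz":6},{"dx":0,"dy":0,"dz":0,"wx":0,"wy":0,"wz":2.4},{"dx":0,"dy":0,"dz":0,"wx":0,"wy":0,"wz":0},{"dx":0,"dy":0,"dz":0,"wx":0,"wy":0,"wz":0}]' >/dev/null
python3 -c "
from h import *
go([.4832,-.2123,.2012],-23.7)"
```

```text
t 24.48 tcp [ 0.4838 -0.2108  0.2758] gap 0.762 F [-0.2 -0.8 -2.5] | then-turn shift cm [0.01 0.16 7.46] w deg [-0.02  0.05  0.14] turned-shift [0.   0.16 7.46]
```

```bash
python3 -m inch '[{"dx":0,"dy":0.15,"dz":1,"wx":0,"wy":0,"wz":0.1},{"dx":0,"dy":0,"dz":1.8,"wx":0,"wy":0,"wz":0},{"dx":0,"dy":0,"dz":1.8,"wx":0,"wy":0,"wz":0},{"dx":0,"dy":0,"dz":1.4,"wx":0,"wy":0,"wz":0},{"dx":0,"dy":0,"dz":0.8,"wx":0,"wy":0,"wz":0},{"dx":0,"dy":0,"dz":0.4,"wx":0,"wy":0,"wz":0},{"dx":0,"dy":0,"dz":0.2,"wx":0,"wy":0,"wz":0},{"dx":0,"dy":0,"dz":0,"wx":0,"wy":0,"wz":0}]' >/dev/null
python3 -c "
from h import *
go([.4832,-.2123,.196],-23.7)"
```

```text
t 25.48 tcp [ 0.4836 -0.2134  0.2022] gap 0.768 F [ 0.3  0.5 -0.9] | then-turn shift cm [-0.08 -0.08  0.62] w deg [ 0.01 -0.04 -0.06] turned-shift [-0.08 -0.08  0.62]
```

```bash
python3 -m inch '[{"dx":-0.05,"dy":-0.08,"dz":0.15,"wx":0,"wy":0,"wz":0},{"dx":0,"dy":0,"dz":0.15,"wx":0,"wy":0,"wz":0},{"dx":0,"dy":0,"dz":0.1,"wx":0,"wy":0,"wz":0},{"dx":0,"dy":0,"dz":0.1,"wx":0,"wy":0,"wz":0},{"dx":0,"dy":0,"dz":0,"wx":0,"wy":0,"wz":0}]' | grep -E 'tcp|^force'; python3 -m inch '[{"dx":0,"dy":0,"dz":0.05,"wx":0,"wy":0,"wz":0},{"dx":0,"dy":0,"dz":0,"wx":0,"wy":0,"wz":0}]'| grep -E 'tcp|^force'
```

```text
tcp_pos: [0.4833, -0.2124, 0.1968]
force: [0.1, 0.3, -1.1]
tcp_pos: [0.4833, -0.2124, 0.1965]
force: [0.1, -0.6, -1.4]
```

```bash
python3 -m inch '[{"dx":0,"dy":0,"dz":0.06,"wx":0,"wy":0,"wz":0},{"dx":0,"dy":0,"dz":0,"wx":0,"wy":0,"wz":0}]'| grep -E 'tcp|^force'; python3 -m inch '[{"dx":0,"dy":0,"dz":0.05,"wx":0,"wy":0,"wz":0},{"dx":0,"dy":0,"dz":0,"wx":0,"wy":0,"wz":0}]'| grep -E 'tcp|^force'
```

```text
tcp_pos: [0.4833, -0.2124, 0.1964]
force: [-1.2, 0.1, 4.4]
tcp_pos: [0.4833, -0.2124, 0.1963]
force: [-1.6, 0.9, 9.1]
```

The tote is in contact. I release, retreat and check.

```bash
python3 -m inch '[{"dx":0,"dy":0,"dz":0,"wx":0,"wy":0,"wz":0},{"dx":0,"dy":0,"dz":0,"wx":0,"wy":0,"wz":0},{"dx":0,"dy":0,"dz":0,"wx":0,"wy":0,"wz":0},{"dx":0,"dy":0,"dz":0,"wx":0,"wy":0,"wz":0}]' 1 | grep -E 'tcp|force|gap'
python3 -m inch '[{"dx":0,"dy":0,"dz":-0.5,"wx":0,"wy":0,"wz":0},{"dx":0,"dy":0,"dz":-1.5,"wx":0,"wy":0,"wz":0},{"dx":0,"dy":0,"dz":-3,"wx":0,"wy":0,"wz":0},{"dx":0,"dy":0,"dz":-4,"wx":0,"wy":0,"wz":0},{"dx":0,"dy":0,"dz":-3,"wx":0,"wy":0,"wz":0},{"dx":0,"dy":0,"dz":-1,"wx":0,"wy":0,"wz":0},{"dx":0,"dy":0,"dz":0,"wx":0,"wy":0,"wz":0}]' | grep -E 'tcp|^force'
python3 - <<'E'
from h import *
c=eyes.camera_params('wrist');im=eyes.snapshot('wrist')
meas(c,im,'yellow',156.3,z=.15,s=120)
im=eyes.snapshot('scene');cv2.imwrite('pics/fin.png',cv2.resize(im[130:310,150:390],None,fx=3.3,fy=3.3,interpolation=cv2.INTER_CUBIC)[:,:,::-1])
E
```

```text
tcp_pos: [0.4833, -0.2124, 0.1951]
force: [-0.2, 0.6, -0.3]
finger_gap: 0.997
gripper_force: 0.0
tcp_pos: [0.4832, -0.2123, 0.326]
force: [-0.0, -0.3, -0.2]
yellow centre [ 483. -212.] yaw 156.3 len,wid 149.4 66.1 rect centre [ 485.1 -213. ]
```

View pics/fin.png

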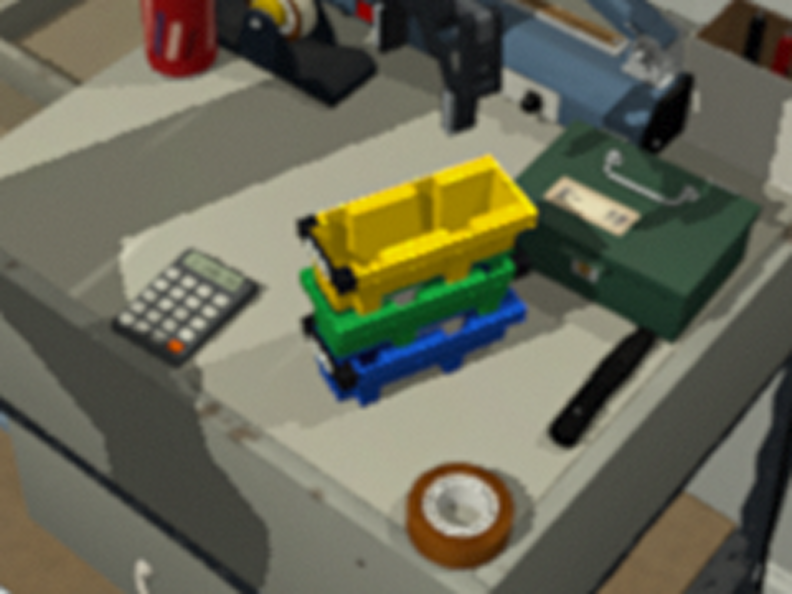

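The stack stands square and level at (420,280), with the clips alternating and the gripper well clear. The things round about are undisturbed.

```bash
python3 -c "
from station import workorder
print(workorder.sign_off())"
```

```text
the job is handed in; nothing more can be done
None
```

The job is handed in: green with its pen is stacked on the unmoved blue tote and yellow on green, each turned half round and within about 1 mm sideways, after roughly 28 s of robot time and with nothing else disturbed.

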